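# Roll the grooved pusher up to the ready cradle

### The job

The grooved pusher is wanted next at the hose crimper. With the fingertips behind it, push it so that it rolls up its sloped gutter, over the hump at the top and home against the end stop, where it stays without rolling back; keep the fingers behind it on the way up instead of batting it, and then draw them clear. Do not grip or lift it, push no harder than rolling it needs, and leave the plain pusher and the other things where they are.

Things in the scene. Friction and masses are not known exactly. Their poses are not given: they have to be found in the camera images.
- rack: fixed sheet-metal rack with two gutters side by side on a base plate 262 x 112 mm. Origin: middle of the plate's underside, on the bench; x along the gutters to their high end, y across, z up. Gutters centred at y = +30 and -30 mm, 36 mm wide inside, walls 3 mm thick and 16 mm above the floor. The floor climbs at 8 degrees along +x, from 20 mm above the bench (x = -114 mm) to a hump.
- rack_slope (a point): point on the gutters' floor line at the rack's middle (rack x = 0, y = 0, 36 mm above the bench). Its x axis points up the 8 degree slope, y across, z square to the sloped floor; a pusher on the slope has its centre 30 mm along this z. The low end of each gutter (x = -115 mm here) is closed by a lip 14 mm high. Push a pusher at about the height of its centre, above the walls: pushed high on its back it jams.
- rack_hump (a point): point on the hump, the highest line of the gutter floors, midway between the gutters (rack x = 68 mm, y = 0, 45.6 mm above the bench). Behind it the floor falls at 9 degrees to the end stop, forming the ready cradle. Let go before the hump, a pusher rolls back to the low lip; once its centre is past the hump it rolls on by itself to the end stop.
- rack_ready (a point): where the centre of a pusher home in the cradle is, but midway between the gutters: rack x = 95 mm, y = 0, 72 mm above the bench (in a gutter: y = +30 or -30 mm). The end stop is an upright plate across both gutters, 30 mm farther along x, its top 85 mm above the bench. Same axes as the rack.
- grooved_center (a point): centre of the grooved pusher: a loose solid steel disc, 60 mm diameter, 32 mm wide, about 0.5 kg, smooth and oily, on edge in either gutter so that it rolls along it; at first at rest against the low lip, centre at rack x = -92 mm, 53 mm above the bench. A groove 16 mm wide and 9 mm deep runs round the middle of its rim. y is the disc's axis; the other axes turn as it rolls.
- plain_center (a point): centre of the plain pusher: the same size, 60 mm diameter, 32 mm wide, about 0.6 kg, with a plain rim and no groove, at rest against the low lip of the other gutter. To be left there.
- ferrule: loose brass hose ferrule, an upright tube 34 mm diameter, 45 mm high, on the bench beside the rack; origin at the centre of its underside. To be left alone.
- fitting: loose steel hose fitting standing on its hexagon, 32 mm across, 62 mm high, on the bench beside the rack; origin at the centre of its underside. To be left alone.
- diebox: loose closed grey steel die box, 119 x 84 mm, 53 mm high, on the bench beside the rack; origin at the centre of its underside. To be left alone.
There are look-alikes about, which are no part of the job. What is shaped like the part that bears grooved_center but purple or yellow is not meant.

How it is judged:
By the outcome, as a careful person would: the job done as asked, in the order asked, and still so for the second after the job is handed in, with the robot touching nothing.
It also fails if it takes over 42 s, if anything falls off the work surface, if the arm or the gripper's body presses on something with over 40 N, if the wrist force passes 120 N, or if a joint passes its speed limit or range.

### The arm

A 6-joint arm with a two-finger parallel gripper is mounted at the origin on the work surface. World frame = base frame: x ahead of the robot, y to its left, z up, the work surface at z = 0. Lengths are in m, angles in rad, forces in N, time in s.
With the tool pointing down it reaches from about 0.35 to 0.775 m from the base axis. Payload 5.5 kg.
Tool frame: the origin (TCP) lies at the very end of the fingers, on their centre line; the grasp point (between the pads) lies 19 mm behind it (env.grip_point_offset is the distance from the TCP to the grasp point, in m); z points along the fingers, y is the line along which they close (so a half turn about z gives the same grasp; the last joint's range is limited). The gripper opens to 85 mm and grips with 20 to 120 N. Pads are 22 mm wide; open, the fingers measure 114 mm over their backs; the gripper's body (76 mm by 85 mm) begins 54 mm behind the grasp point. The pads swing forward as they close: fully open they stand 13 mm farther back than shut.
Start: joints at [1.039, 0.313, 0.046, 1.304, 0, 1.431], TCP at [0.22, 0.531, 0.231] pointing down, gripper open.
Joint ranges: [-2.76, 2.76], [-0.86, 1.69], [-1.03, 1.26], [-2.2, 2.34], [-1.47, 1.5], [-3.14, 3.14]. Speed limits (rad/s): [2.57, 2.57, 3.14, 3.14, 3.14, 3.14].

### API

Orientations are given as a unit quaternion [w, x, y, z].
In Python, from workcell import sensors, imaging, workorder, env gives the robot as it stands.
- The arm moves only by the shell command python3 -m handwheel 'ROWS' [FORCE]. ROWS is JSON, a list of rows, each a list of 5 numbers: the shift along the tool's x, y, z in mm, then the turn about the tool's z in rad, then the opening, from 0 (shut) to 1 (fully open). A call has 1 to 8 rows; each row is the pose to reach, as a shift and turn from the pose commanded when the call began, along the tool's axes at that moment; what a row does not reach only later rows make up. A row lasts 1/10 s, in which the tool goes at most 50 mm and 8.59 degrees, less where a joint would pass 70% of its speed; a pose out of reach is approached as far as the arm can. A call with a gripper value outside its range is refused whole. The fingers move at their own pace and stop on an object; FORCE is the grip in N (left out, the last holds). Time passes only in rows, so rows that repeat a pose let the fingers close. It gives the time, the measured TCP pose, the force, the opening and the grip force at its end, in the units of the state.
- sensors.get_state(): the state, without advancing time (a new reading comes with each control period).
- imaging.read_camera(name): name is "scene" or "top" or "wrist"; returns a dict with "color" (400x640x3 uint8, blue, green, red), "z_map" (400x640 float32, m along the optical axis (not along the pixel's ray), 0 where there is no reading), "fx", "fy", "cx", "cy" (pixels), "k1" (the pictures are not rectified: a ray, as slopes to the right and down, at radius r is drawn at 1 + k1 r^2 times it, then the intrinsics apply), "xyz" and "rotation" of the camera in the world. Camera axes: x right, y down, z forward; pixel columns grow to the right and rows downward; lengths in m; the calibration is good to about 2 mm. A picture is of the moment at which its call begins.
- workorder.hand_in(): hands the job in; it is judged then, once.
The state is a dict: "clock": time; "joint_pos": joint angles; "qvel": joint speeds; "tau": joint torques, N m; "tcp_pos": TCP position; "orientation": TCP orientation; "wrist_force": force on the tool from outside, world axes, zero at the start; "ft_torque": the same for the moment, N m; "finger_gap": finger opening in m; "grip_force": force on a finger pad.
Only numpy, scipy, OpenCV 4.12 (cv2) and the standard library are available. Lean on these libraries where they do the work, as an engineer would, in place of code of your own. Each camera call takes 0.05 s, during which the arm holds its last target. There are 200 camera calls.

## Working session

There is one attempt and no reset: what is moved stays moved. The work goes in short steps, Python scripts to look and compute and a shell command to move; the robot and the scene stay as the last step left them, time stands still between calls to the robot, and variables do not carry over. Pictures are saved under pics/ and viewed, at most 10 in all, crops included, and the job is handed in when it is done.

```bash
mkdir -p pics; python3 - <<'E'
from workcell import sensors, imaging
import cv2,numpy as np
for n in("scene","top"):
    d=imaging.read_camera(n); cv2.imwrite(f"pics/{n}0.png",d["color"]); np.savez(f"{n}0.npz",**d)
    print(n,d["fx"],d["cx"],d["cy"],d["k1"],d["xyz"],d["rotation"])
s=sensors.get_state(); print(s)
E
```

```text
scene 438.2658108865541 324.81316690196144 202.634928514597 0.023383472303474935 [ 1.21723647 -0.17583783  0.46664281] [-0.38693716  0.67862721  0.54684892 -0.30116608]
top 429.18467139334655 316.6038555917422 195.14362042761894 0.03194466225180155 [ 0.49274998 -0.03660801  0.87709351] [ 0.03602356 -0.70209504  0.70967184 -0.04615989]
{'clock': 0.1, 'joint_pos': array([1.03943230e+00, 3.13942307e-01, 4.51248301e-02, 1.30359414e+00,
       3.78535946e-05, 1.43121588e+00]), 'qvel': array([ 0.0002467 , -0.00247336,  0.0037386 , -0.00066539, -0.00022332,
       -0.00100487]), 'tau': array([ 2.62168338e-03, -4.81726170e+01,  2.99243993e+01,  1.27205194e-02,
       -7.40716519e-05, -1.11836377e-05]), 'tcp_pos': array([0.21932179, 0.53105814, 0.23050154]), 'orientation': array([-2.83759945e-04,  1.94641296e-01,  9.80874158e-01, -7.56389752e-04]), 'wrist_force': array([-0.29164581, -0.41791841, -1.21442646]), 'ft_torque': array([ 0.0647348 , -0.00089084, -0.0370129 ]), 'grip_force': 0.0, 'finger_gap': 0.08518888458550956}
```

View pics/top0.png

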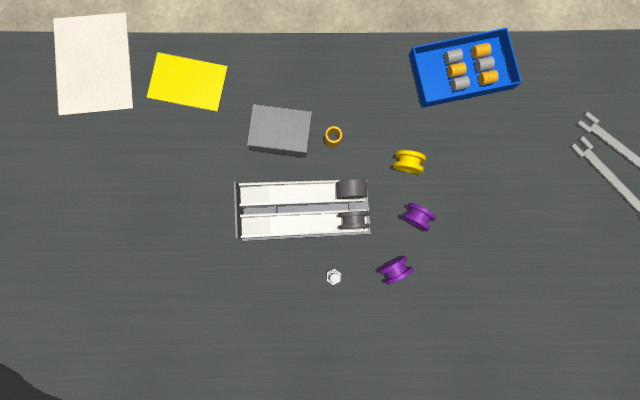

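View pics/scene0.png

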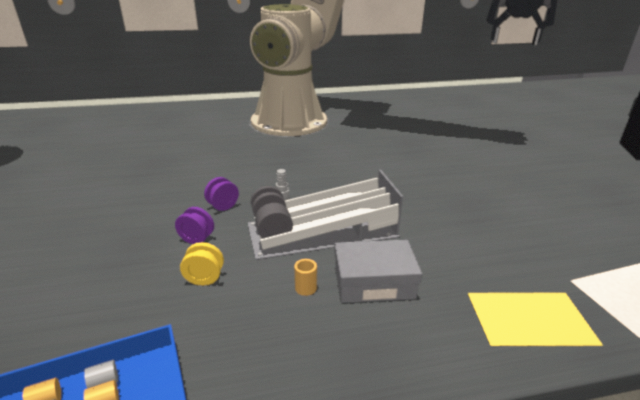

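Top view: rack spans about (236–370, 180–240), with its low end and two dark pushers at right: (352,188) and (354,219). The lower one seems grooved. The purple and yellow look-alikes lie beyond the low end. Next I zoom in and measure.

```bash
cat > h.py <<'E'
import numpy as np,cv2
from scipy.spatial.transform import Rotation as R
def rot(d):
    q=np.array(d["rotation"]); return R.from_quat(np.r_[q[1:],q[0]]).as_matrix()
def K(d): return np.array([[d["fx"],0,d["cx"]],[0,d["fy"],d["cy"]],[0,0,1.]]), np.array([float(d["k1"]),0,0,0])
def ray(d,uv,z):
    k,D=K(d); p=cv2.undistortPoints(np.array(uv,float).reshape(-1,1,2),k,D)[:,0]
    v=np.c_[p,np.ones(len(p))]@rot(d).T; c=np.array(d["xyz"])
    return c+v*((z-c[2])/v[:,2])[:,None]
def cloud(d):
    u,v=np.meshgrid(np.arange(640),np.arange(400)); k,D=K(d)
    p=cv2.undistortPoints(np.c_[u.ravel(),v.ravel()].astype(float).reshape(-1,1,2),k,D)[:,0]
    z=d["z_map"].ravel(); return ((np.c_[p,np.ones(len(p))]*z[:,None])@rot(d).T+d["xyz"]).reshape(400,640,3)
def proj(d,P):
    k,D=K(d); p=(np.array(P,float)-d["xyz"])@rot(d); return cv2.projectPoints(p.reshape(-1,1,3),np.zeros(3),np.zeros(3),k,D)[0][:,0]
E
python3 - <<'E'
from h import *
d=dict(np.load("top0.npz")); s=dict(np.load("scene0.npz"))
a=cv2.resize(d["color"][170:250,225:445],None,fx=3.6,fy=3.6,interpolation=2)
b=cv2.resize(s["color"][165:275,170:410],None,fx=3.3,fy=2.7,interpolation=2)
cv2.imwrite("pics/z.png",np.vstack([a,b]))if a.shape[1]==b.shape[1] else cv2.imwrite("pics/z.png",np.vstack([a,cv2.resize(b,(a.shape[1],297))]))
C=cloud(d); hsv=cv2.cvtColor(d["color"],cv2.COLOR_BGR2HSV)
roi=np.zeros((400,640),bool); roi[172:248,228:380]=1
# white gutter walls: rim at y edges; use bright mask
w=(roi&(d["color"].min(2)>170)).astype(np.uint8)
r=cv2.minAreaRect(cv2.findNonZero(w)); print("white rect px",r); print("ray z.045",ray(d,cv2.boxPoints(r),.045).round(4))
# plate+rack via depth height>5mm
h=(roi&(C[...,2]>.008)).astype(np.uint8); P=C[h>0][:,:2].astype(np.float32)
r=cv2.minAreaRect(P); print("cloud rect",r, cv2.boxPoints(r).round(4).tolist())
for n,y0,y1 in(("up",176,203),("lo",207,232)):
    m=np.zeros_like(roi); m[y0:y1,325:372]=1; m&=(C[...,2]>.066)
    q=C[m]; print(n,len(q),q.min(0).round(4),q.max(0).round(4),np.median(q,0).round(4))
    dk=np.zeros_like(roi); dk[y0:y1,325:372]=1; dk&=d["color"].max(2)<110
    print("dark px",[(np.where(dk)[i].min(),np.where(dk)[i].max()) for i in(0,1)])
for n,lo,hi in(("purple",(135,80,40),(160,255,255)),("yellow",(22,120,80),(32,255,255))):
    m=cv2.inRange(hsv,lo,hi)
    for c in cv2.findContours(m,0,1)[0]:
        if cv2.contourArea(c)>100: q=C[c[:,0,1],c[:,0,0]]; print(n,cv2.boundingRect(c),q.min(0).round(3),q.max(0).round(3))
E
```

```text
white rect px ((304.1549072265625, 208.3014678955078), (55.100364685058594, 128.7394561767578), 88.15238952636719)
ray z.045 [[ 0.6156  0.1022  0.045 ]
 [ 0.6214 -0.1496  0.045 ]
 [ 0.5137 -0.1503  0.045 ]
 [ 0.5086  0.0978  0.045 ]]
cloud rect ((0.5543069243431091, -0.02155095338821411), (0.12425389140844345, 0.2506955862045288), 2.3701870441436768) [[0.4869999885559082, 0.10109999775886536], [0.4973999857902527, -0.149399995803833], [0.6215999722480774, -0.14419999718666077], [0.6111999750137329, 0.1062999963760376]]
up 479 [ 0.4927 -0.143   0.0663] [ 0.6161 -0.0366  0.8771] [ 0.5986 -0.1149  0.0784]
dark px [(np.int64(176), np.int64(202)), (np.int64(325), np.int64(371))]
lo 380 [ 0.4927 -0.1453  0.066 ] [ 0.556  -0.0366  0.8771] [ 0.5407 -0.1179  0.0743]
dark px [(np.int64(207), np.int64(231)), (np.int64(338), np.int64(371))]
purple (378, 256, 35, 29) [ 0.414 -0.239 -0.004] [ 0.47  -0.168  0.059]
purple (401, 203, 35, 28) [ 0.493 -0.293 -0.004] [ 0.577 -0.037  0.877]
yellow (393, 150, 33, 24) [ 0.493 -0.278 -0.005] [ 0.689 -0.037  0.877]
yellow (326, 126, 16, 17) [ 0.696 -0.099 -0.001] [ 0.741 -0.069  0.046]
yellow (147, 52, 81, 60) [ 0.493 -0.037 -0.005] [0.904 0.302 0.877]
```

View pics/z.png

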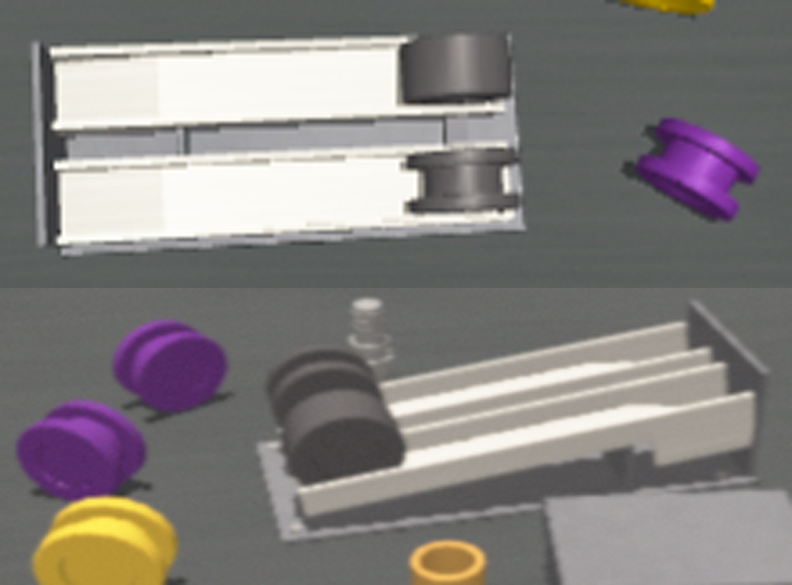

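The zoom shows the grooved disc in the lower gutter of the top view, the one nearer the robot, at about px (353,219). The plain disc is in the upper gutter. Next I fit the gutter's line.

```bash
python3 - <<'E'
from h import *
d=dict(np.load("top0.npz")); C=cloud(d); ok=d["z_map"]>.1
V,U=np.mgrid[:400,:640]
for n,y0,y1 in(("up",176,207),("lo",207,242)):
    m=ok&(d["color"].min(2)>170)&(V>=y0)&(V<y1)&(U>235)&(U<336)
    res=[]
    for u in range(245,335,3):
        v=V[:,u][m[:,u]]
        if len(v)<8: continue
        q=C[v,u]; res.append((q[:,1].mean(),(q[:,0].min()+q[:,0].max())/2,np.ptp(q[:,0]),np.median(q[:,2])))
    r=np.array(res); f=np.polyfit(r[:,0],r[:,1],1); print(n,"x=%.4f*y+%.4f"%tuple(f),"rms",np.std(r[:,1]-np.polyval(f,r[:,0])).round(4),"width",np.median(r[:,2]).round(4)); print(r[::5].round(4).tolist())
m=ok&(V>=207)&(V<234)&(U>325)&(U<375)&(C[...,2]>.07)&(d["color"].max(2)<130); q=C[m]
print("grooved",q.min(0),q.max(0),np.median(q,0),q[q[:,2]>q[:,2].max()-.003].mean(0))
# end stop top z ~.085
m=ok&(V>178)&(V<245)&(U>228)&(U<246)&(C[...,2]>.075); q=C[m]; print("stop",len(q),q.min(0),q.max(0),np.polyfit(q[:,0],q[:,1],1))
# purple near
m=ok&(V>200)&(V<234)&(U>398)&(U<440)&(C[...,2]>.015); q=C[m]; print("purple",q.min(0),q.max(0))
m=ok&(V>145)&(V<178)&(U>390)&(U<430)&(C[...,2]>.015); q=C[m]; print("yellow",q.min(0),q.max(0))
m=ok&(V>265)&(V<290)&(U>322)&(U<346)&(C[...,2]>.02); q=C[m]; print("fitting",q.min(0),q.max(0))
from workcell import sensors
o=sensors.get_state()["orientation"]; print(R.from_quat(np.r_[o[1:],o[0]]).as_matrix().round(4))
E
```

```text
up x=-0.0397*y+0.5976 rms 0.0024 width 0.0486
[[0.0911, 0.5961, 0.0521, 0.0376], [0.0611, 0.5922, 0.0404, 0.0425], [0.0322, 0.5988, 0.0497, 0.0434], [0.0029, 0.5943, 0.0405, 0.0387], [-0.0264, 0.6005, 0.0494, 0.0341], [-0.0561, 0.5971, 0.0413, 0.0308]]
lo x=-0.0363*y+0.5373 rms 0.0006 width 0.0478
[[0.0905, 0.5337, 0.048, 0.0366], [0.0613, 0.5353, 0.0479, 0.042], [0.032, 0.5349, 0.0438, 0.0431], [0.0033, 0.5376, 0.0458, 0.0389], [-0.0259, 0.5374, 0.046, 0.0351], [-0.0554, 0.5392, 0.0461, 0.0315]]
grooved [ 0.52371448 -0.14278393  0.07004053] [ 0.55572872 -0.09412063  0.08412666] [ 0.54105233 -0.11451266  0.07634893] [ 0.53856802 -0.11727931  0.0822188 ]
stop 169 [0.50792028 0.09762203 0.0750692 ] [0.61133814 0.10506662 0.08773621] [0.04397207 0.0767677 ]
purple [ 0.51830333 -0.27959885  0.01505789] [ 0.57347156 -0.21652604  0.06140247]
yellow [ 0.63478611 -0.26585475  0.01515092] [ 0.67840104 -0.20352709  0.06115777]
fitting [ 0.41997217 -0.09370966  0.02014723] [ 0.4441101  -0.06951024  0.06487201]
[[-9.242e-01  3.818e-01 -9.000e-04]
 [ 3.818e-01  9.242e-01 -1.400e-03]
 [ 3.000e-04 -1.600e-03 -1.000e+00]]
```

```bash
python3 -m handwheel '[[-35,-32,0,0.14,0],[-70,-65,0,0.28,0],[-105,-97,0,0.42,0],[-140,-130,0,0.56,0],[-175,-162,0,0.70,0],[-210,-195,0,0.84,0],[-245,-227,0,0.98,0],[-280,-260,0,1.14,0]]' 40
cat > s.py <<'E'
import sys,numpy as np
from scipy.spatial.transform import Rotation as R
from workcell import sensors
s=sensors.get_state(); o=s["orientation"]; M=R.from_quat(np.r_[o[1:],o[0]]).as_matrix(); t=s["tcp_pos"]
print(round(s["clock"],2),"tcp",t.round(4),"F",s["wrist_force"].round(2),"gap",round(s["finger_gap"],4),"tool x ang",np.degrees(np.arctan2(M[1,0],M[0,0])).round(2), "z",M[:,2].round(3))
if len(sys.argv)>3: print("shift mm",(1000*M.T@(np.array(sys.argv[1:4],float)-t)).round(1))
E
python3 s.py .543 -.172 .2
```

```text
clock: 0.9
tcp_pos: [0.3793, 0.1825, 0.2312]
orientation: [-0.0, 0.692, 0.722, 0.0]
wrist_force: [0.1, 1.3, -0.1]
finger_gap: 0.0002
grip_force: 0.0
0.9 tcp [0.3793 0.1825 0.2312] F [ 0.07  1.3  -0.07] gap 0.0002 tool x ang 92.48 z [ 0.  0. -1.]
shift mm [-361.2  148.2   31.1]
```

```bash
python3 -m handwheel '[[-45,18,0,0,0],[-90,37,0,0,0],[-135,55,0,0,0],[-180,74,0,0,0],[-225,92,0,0,0],[-270,111,0,0,0],[-316,130,10,0,0],[-361,148,30,0,0]]'
python3 s.py .543 -.172 .043
python3 - <<'E'
from h import *
from workcell import imaging
d=imaging.read_camera("wrist"); t=imaging.read_camera("top")
cv2.imwrite("pics/w1.png",np.vstack([d["color"],cv2.resize(t["color"][130:255,220:420],(640,400))])[::1,:][:800]) 
im=cv2.imread("pics/w1.png"); cv2.imwrite("pics/w1.png",cv2.resize(im,(480,600)))
E
```

```text
clock: 1.7
tcp_pos: [0.5448, -0.169, 0.2032]
orientation: [0.001, 0.69, 0.724, 0.001]
wrist_force: [0.4, 0.9, -0.2]
finger_gap: 0.0001
grip_force: 0.0
1.7 tcp [ 0.5448 -0.169   0.2032] F [ 0.39  0.88 -0.25] gap 0.0001 tool x ang 92.77 z [ 0.003 -0.001 -1.   ]
shift mm [ -2.7  -2.4 160.2]
```

View pics/w1.png

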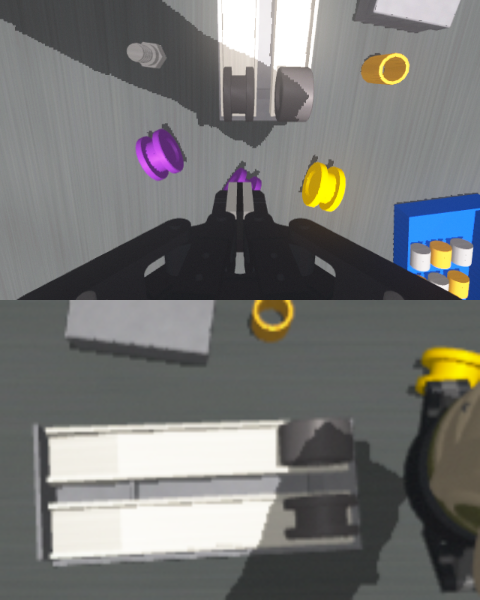

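Wrist view: the shut fingertips at (240,170) line up with the grooved disc at (240,95). The purple disc is below and behind them. I descend now.

```bash
python3 -m handwheel '[[-3,-2,40,0,0],[-3,-2,80,0,0],[-3,-2,110,0,0],[-3,-2,135,0,0],[-3,-2,150,0,0],[-3,-2,160,0,0],[-3,-2,160,0,0]]'
python3 s.py .5415 -.158 .043
```

```text
clock: 2.5
tcp_pos: [0.5403, -0.1684, 0.0412]
orientation: [-0.001, 0.689, 0.724, -0.0]
wrist_force: [-0.3, 1.0, -0.5]
finger_gap: 0.0002
grip_force: 0.0
2.5 tcp [ 0.5403 -0.1684  0.0412] F [-0.33  1.04 -0.55] gap 0.0002 tool x ang 92.83 z [-0.003  0.001 -1.   ]
shift mm [10.4  1.7 -1.8]
```

```bash
python3 -m handwheel '[[4,1,-1,0,0],[7,1,-1,0,0],[9,1,-1,0,0],[11,1,-1,0,0],[13,1,-1.3,0,0],[16,1,-1.6,0,0],[19,1,-2,0,0],[22,1,-2.5,0,0]]'
python3 s.py
```

```text
clock: 3.3
tcp_pos: [0.5415, -0.1474, 0.0451]
orientation: [0.0, 0.69, 0.724, 0.0]
wrist_force: [0.1, -1.2, -0.1]
finger_gap: 0.0003
grip_force: 0.7
3.3 tcp [ 0.5415 -0.1474  0.0451] F [ 0.1  -1.21 -0.12] gap 0.0003 tool x ang 92.8 z [ 0. -0. -1.]
```

```bash
python3 -m handwheel '[[4,0,-0.5,0,0],[9,0,-1,0,0],[15,0,-2,0,0],[21,0,-3,0,0],[27,0,-4,0,0],[33,0,-4.6,0,0],[39,0,-5.4,0,0],[45,0,-6.2,0,0]]'
python3 s.py
python3 -m handwheel '[[6,0,-0.8,0,0],[12,0,-1.6,0,0],[18,0,-2.5,0,0],[24,0,-3.4,0,0],[30,0,-4.2,0,0],[36,0,-5,0,0],[42,0,-5.8,0,0],[48,0,-6.6,0,0]]'
python3 s.py
python3 - <<'E'
from h import *
from workcell import imaging
t=imaging.read_camera("top"); s=imaging.read_camera("scene")
a=cv2.resize(t["color"][150:255,215:415],(640,336)); b=cv2.resize(s["color"][165:275,170:410],(640,264))
cv2.imwrite("pics/m2.png",np.vstack([a,b]))
E
```

```text
clock: 4.1
tcp_pos: [0.5392, -0.102, 0.0513]
orientation: [-0.0, 0.69, 0.724, 0.0]
wrist_force: [-0.4, -1.3, 1.0]
finger_gap: -0.0002
grip_force: 0.7
4.1 tcp [ 0.5392 -0.102   0.0513] F [-0.36 -1.34  1.05] gap -0.0002 tool x ang 92.81 z [ 0.  0. -1.]
clock: 4.9
tcp_pos: [0.5369, -0.0541, 0.0579]
orientation: [0.0, 0.69, 0.724, 0.0]
wrist_force: [0.4, -3.0, 0.8]
finger_gap: -0.0003
grip_force: 0.9
4.9 tcp [ 0.5369 -0.0541  0.0579] F [ 0.37 -3.02  0.76] gap -0.0003 tool x ang 92.8 z [ 0.  0. -1.]
```

View pics/m2.png

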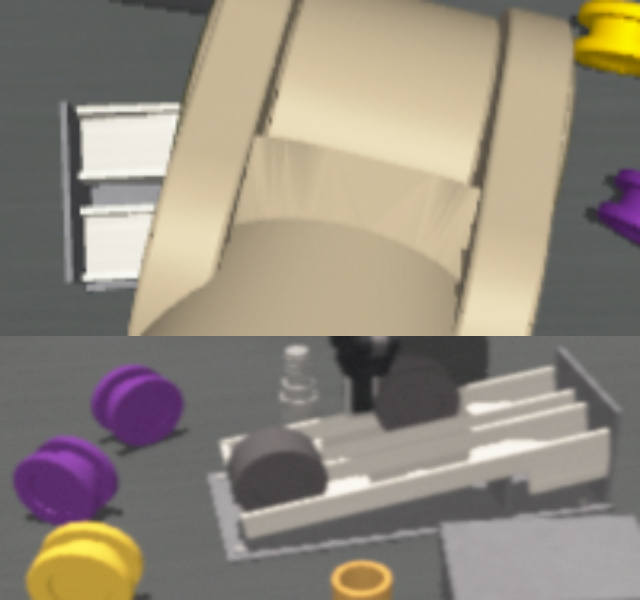

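The scene view shows the fingers behind the grooved disc, about (418,395) in the lower panel, and touching it partway up. The plain disc still rests at the low lip. I keep pushing and slow down near the hump.

```bash
python3 -m handwheel '[[5,0,-0.7,0,0],[10,0,-1.4,0,0],[16,0,-2.2,0,0],[22,0,-3,0,0],[28,0,-4,0,0],[34,0,-4.8,0,0],[39,0,-5.5,0,0],[44,0,-6.2,0,0]]'
python3 s.py
python3 -m handwheel '[[3,0,-0.4,0,0],[6,0,-0.8,0,0],[9,0,-1.2,0,0],[12,0,-1.4,0,0],[14,0,-1.6,0,0],[16,0,-1.6,0,0],[18,0,-1.6,0,0],[18,0,-1.6,0,0]]'
python3 s.py
cat > look.py <<'E'
from h import *
import sys
from workcell import imaging
t=imaging.read_camera("wrist"); s=imaging.read_camera("scene")
a=cv2.resize(t["color"],(538,336)); b=cv2.resize(s["color"][165:275,190:410],(538,264))
cv2.imwrite(sys.argv[1],np.vstack([a,b]))
E
python3 look.py pics/m3.png
```

```text
clock: 5.8
tcp_pos: [0.5347, -0.0101, 0.0641]
orientation: [0.0, 0.69, 0.724, 0.0]
wrist_force: [0.3, -1.1, 0.5]
finger_gap: -0.0001
grip_force: 0.7
5.8 tcp [ 0.5347 -0.0101  0.0641] F [ 0.33 -1.05  0.53] gap -0.0001 tool x ang 92.82 z [ 0.  0. -1.]
clock: 6.6
tcp_pos: [0.5337, 0.0077, 0.0655]
orientation: [-0.0, 0.689, 0.724, 0.0]
wrist_force: [0.3, -0.7, 0.1]
finger_gap: -0.0
grip_force: 0.0
6.6 tcp [0.5337 0.0077 0.0655] F [ 0.28 -0.72  0.06] gap -0.0 tool x ang 92.83 z [-0.  0. -1.]
```

View pics/m3.png

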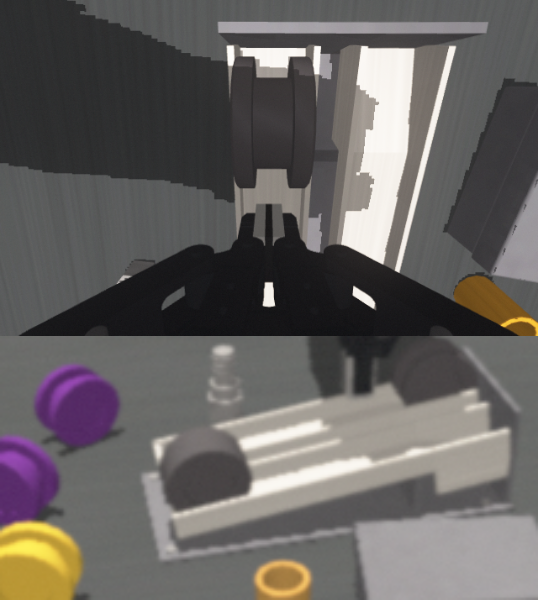

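The grooved disc, at about (272,120) in the wrist view, has rolled past the hump to the stop. There is a visible gap to the fingers. I draw clear.

```bash
python3 -m handwheel '[[-8,0,0,0,0],[-20,0,-2,0,0],[-35,0,-10,0,0],[-45,0,-30,0,0],[-50,0,-60,0,0],[-50,0,-95,0,0],[-50,0,-130,0,0],[-50,0,-150,0,0]]'
python3 -m handwheel '[[-30,-30,-10,0,0],[-60,-70,-10,0,0],[-90,-110,-10,0,0],[-110,-140,-10,0,0],[-110,-150,-10,0,0],[-110,-150,-10,0,0],[-110,-150,-10,0,0],[-110,-150,-10,0,0]]'
python3 - <<'E'
from h import *
from workcell import imaging
t=imaging.read_camera("top"); s=imaging.read_camera("scene")
a=cv2.resize(t["color"][110:290,215:445],(538,336)); b=cv2.resize(s["color"][165:275,170:410],(538,264))
cv2.imwrite("pics/m4.png",np.vstack([a,b]))
E
```

```text
clock: 7.5
tcp_pos: [0.5374, -0.0445, 0.2195]
orientation: [0.002, 0.69, 0.724, 0.001]
wrist_force: [0.6, -0.5, -0.1]
finger_gap: 0.0002
grip_force: 0.0
clock: 8.3
tcp_pos: [0.3928, -0.1597, 0.2258]
orientation: [0.0, 0.689, 0.725, 0.0]
wrist_force: [0.8, 0.4, 0.4]
finger_gap: 0.0
grip_force: 0.0
```

View pics/m4.png

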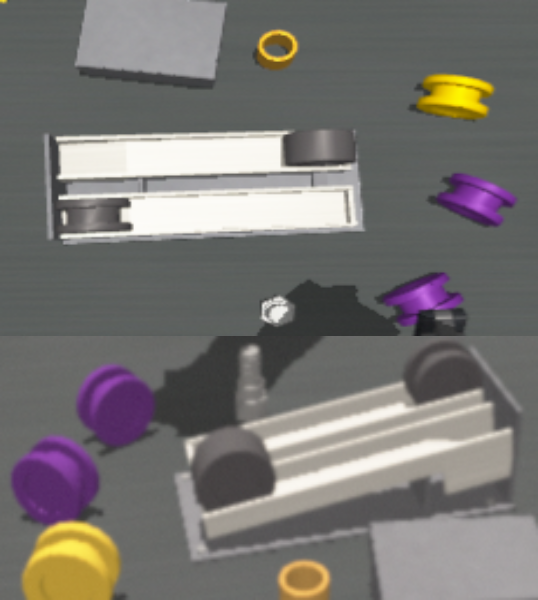

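The grooved disc is home against the end stop, at (95,215) in the top panel. The plain disc is at its low lip at (320,147), everything else is undisturbed, and the arm is clear at z = 0.226 m.

```bash
python3 -c "
from workcell import workorder; print(workorder.hand_in())"
```

```text
the job is handed in; nothing more can be done
None
```

The grooved pusher is home against the end stop, pushed up and over the hump with the fingers behind it; the fingers are drawn clear, nothing else was moved, and the job was handed in at about 8.5 s (result not reported back).

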